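Drop the jar-nest plate over the fixture's locating pins and clip it down

ROBOT

A 6-joint arm with a two-finger parallel gripper is mounted at the origin on the work surface. World frame = base frame: x ahead of the robot, y to its left, z up, the work surface at z = 0. Lengths are in mm, angles in rad, forces in N, time in s.
With the tool pointing down it reaches from about 275 to 825 mm from the base axis. Payload 4.9 kg.
Tool frame: the origin (TCP) lies midway between the tips of the shut fingers; the grasp point (between the pads) lies r.pinch_z behind it (r.pinch_z is the distance from the TCP to the grasp point, in mm); z points along the fingers, y is the line along which they close (so a half turn about z gives the same grasp; the last joint's range is limited). The gripper opens to 85 mm and grips with 20 to 120 N. Pads are 22 mm wide; open, the fingers measure 114 mm over their backs; the gripper's body (76 mm by 85 mm) begins 54 mm behind the grasp point. The pads swing forward as they close: fully open they stand 13 mm farther back than shut.
Start: joints at [-1.309, 0.326, -0.193, 1.052, 0, 1.437], TCP at [212.064, -507.491, 231.281] pointing down, gripper open.
Joint ranges: [-2.65, 2.65], [-0.97, 1.79], [-1.3, 1.35], [-1.93, 2.1], [-1.47, 1.37], [-3.14, 3.14]. Speed limits (rad/s): [2.57, 2.57, 3.14, 3.14, 3.14, 3.14].

INTERFACE

Orientations are given as a rotation vector (axis times angle).
In Python, from station import readout, viewer, order, finder, r gives the robot as it stands.
- The arm moves only by the tool servo_tool, never from a script. Its argument "motion" is a list of rows, each an object of numbers: "tx", "ty", "tz": the shift along the tool's x, y, z in cm; "ax", "ay", "az": the turn, a rotation vector about the tool's x, y, z in degrees; "hand": the closure, from -1 (fully open) to 1 (shut), so that 0 is half open. In form: [{"tx": .., "ty": .., "tz": .., "ax": .., "ay": .., "az": .., "hand": ..}, ...]. A call has 1 to 20 rows; each row is the pose to reach, as a shift and turn from the pose commanded when the call began, along the tool's axes at that moment; what a row does not reach only later rows make up. A row lasts 1/10 s, in which the tool goes at most 50 mm and 8.59 degrees, less where a joint would pass 70% of its speed; a pose out of reach is approached as far as the arm can. A call with a gripper value outside its range is refused whole. The fingers move at their own pace and stop on an object; "force" is the grip in N (left out, the last holds). Time passes only in rows, so rows that repeat a pose let the fingers close. It gives the time, the measured TCP pose, the force, the opening and the grip force at its end, in the units of the state.
- readout.get_obs(): the state, without advancing time (a new reading comes with each control period).
- viewer.read_camera(name): name is "scene" or "top"; returns a dict with "pixels" (400x640x3 uint8, red, green, blue), "fx", "fy", "cx", "cy" (pixels), "camera_from_world" (4x4, takes a point from world to camera coordinates). Camera axes: x right, y down, z forward; pixel columns grow to the right and rows downward; lengths in mm; the calibration is good to about 2 mm. A picture is of the moment at which its call begins. There is no depth.
- order.finish_job(): hands the job in; it is judged then, once.
Trained networks look in a picture, given as the dict that the camera call returned (one of the last four; its "shot" number tells which), for a name from the list of things; names that differ only in an ending like _2 or _b are one class to them, and where a whole thing is asked for, a point or a joint stands for the part that bears it (a point fixed in the world has none). Each returns a list of dicts, best first, with "confidence" (0 to 1); they miss things now and then, are a little off and sometimes report something else, mostly with a low value. They report only what shows in the picture. A call takes as long as a camera call.
- finder.masks_of(query, picture): "mask" (400x640 bool, what is visible of it) and "box" ([left, top, right, bottom] in pixels, round what is visible of it).
- finder.pinpoint(query, picture): "uv" ([column, row] in pixels: a listed point, or the origin of a listed thing).
The state is a dict: "t": time; "qpos": joint angles; "qd": joint speeds; "joint_efforts": joint torques, N m; "eef_pos": TCP position; "tcp_rot": TCP orientation; "wrist_force": force on the tool from outside, world axes, zero at the start; "moment": the same for the moment, N m; "grip_width": opening from 0.0 (shut) to 1.0 (fully open); "grasp_force": force on a finger pad.
Only numpy, scipy, OpenCV 4.12 (cv2) and the standard library are available. Lean on these libraries where they do the work, as an engineer would, in place of code of your own. Each camera call takes 0.05 s, during which the arm holds its last target. There are 200 camera calls.

TASK

The white jar-nest plate is hung up on the two locating pins of the filling fixture. With your fingertips, gently nudge it sideways until both its locating holes drop over the pins and it lies flat on the fixture, then push the swing clip round until its arm lies square over the plate's far edge. Slide the plate, never pick it up or prise it up, and do not force it; leave the jars and everything else on the bench alone.

Things in the scene. Friction and masses are not known exactly. Their poses are not given: they have to be found in the camera images.
- fixture: Filling fixture, fixed to the bench: aluminium plate, flat top 20 mm above the bench. Origin at bench height straight below point seat; +x away from the robot (turned by its yaw), +y left, z up. The plate spans x -90 to +122, y -135 to +135 mm. Two locating pins at x -52, y +82 and -82 mm; behind the seat, at x +100, y +20, the 18 mm thick pivot post of the swing clip.
- seat (a point): the point of the fixture's top face (20 mm above the bench) where the centre of the nest plate's underside belongs; axes as the fixture's. A thin dark engraved outline, 142 by 222 mm, on the grey top face shows the plate's place; the plate covers part of it, and both pins, at the start
- pin_left (a point): tip of the left (+y) steel locating pin of the fixture, 34 mm above the bench. The pin is 10 mm thick and stands 14 mm above the fixture's top: 5 mm of straight shank, then a bullet nose that narrows at about 60 degrees to a 3 mm tip
- pin_right (a point): tip of the right (-y) locating pin, the same as the left one
- nest_plate: Loose white plastic jar-nest plate 140 (x) by 220 (y) by 12 mm thick, about 0.3 kg; origin at the centre of its underside, z up, axes along the fixture's when seated. Six blind jar pockets in its top, 45 mm wide, 7 mm deep; smooth underside. It slides with a push of a few newtons. When a hole comes within about 5 mm of its pin it sinks onto it; seated, it lies flat and the pins stop it.
- hole_left (a point): centre, at the underside, of the nest plate's round through hole (13 mm wide), at x -52, y +82 mm of the plate; it belongs over the left pin
- hole_right (a point): centre, at the underside, of the nest plate's locating slot (13 mm in x, 19 mm in y, right through), at x -52, y -82 mm of the plate; it belongs over the right pin
- near_edge (a point): middle of the nest plate's long lower edge on the robot's side (x -70 mm of the plate). At the start the plate is hung up with its underside on the pin tips, this edge about 20 mm above the fixture's top, 24 to 42 mm too near to the robot, up to 20 mm too far left or right and turned up to 0.15 rad: the holes lie on the robot's side of the pins
- far_edge (a point): middle of the nest plate's long lower edge away from the robot (x +70 mm of the plate); at the start this edge or one of its corners rests on the fixture's top
- clip (a joint): Angle (rad) of the swing clip on its upright pivot. 0: open, arm along the fixture's +y, clear of the plate; starts between 0 and 0.35. Grows as the arm swings towards the robot (counter-clockwise from above); at 1.57 the arm points to the fixture's -x, its end over the seated plate's far edge; hard stop at 1.6. Light friction, about 1 N at the stud; stays where it is left
- clip_pivot (a point): on the clip's pivot axis at the arm's underside, 34.5 mm above the bench. The steel arm is 14 mm wide, 5 mm thick and ends 44 mm from the pivot; its underside passes 2.5 mm above the top of a seated plate
- clip_stud (a point): middle of the clip's black upright thumb stud, 12 mm thick, standing on the arm 34 mm from the pivot; it rises from 39.5 to 57.5 mm above the bench
- jar_a: a small white jar with a red screw lid, 43 mm wide, 58 mm tall, standing on the bench beside the left end of the fixture; leave alone (origin at its underside)
- jar_b: the same kind of small white jar with a red lid, 43 mm wide, 58 mm tall, standing farther out on the left; leave alone (origin at its underside)
- jar_c: the same jar with a white lid, 43 mm wide, 58 mm tall, beside the right end of the fixture; leave alone (origin at its underside)
- jar_lid: a loose red jar lid, 45 mm wide and 15 mm tall, lying on the bench at the near right corner of the fixture; leave alone (origin at its underside)
- amber_bottle: an amber glass bottle, 56 mm wide, 130 mm tall, at the back right; leave alone (origin at its underside)
- beaker: a glass beaker, 68 mm wide, 85 mm tall, on the left; leave alone (origin at its underside)
- spatula: a steel spatula 200 mm long lying on the bench on the right; leave alone (origin at its underside)

How it is judged (in metres and radians):
On the way, in this order (a step that is already met when the one before it is completed fails the run):
1. the nest plate has dropped over both pins and lies flat on the fixture (horizontal distance between nest_plate and seat below 0.004 m and z of nest_plate in the frame of seat below 0.002 m and angle between nest_plate's own z axis and vertical below 0.025 rad and angle between the y axis of nest_plate and the y axis of fixture, either way round below 0.035 rad), for 0.2 s.
2. the clip has been swung over the plate's far edge (value of joint clip above 1.35 rad), for 0.2 s.
At the end, for the whole second after the job is handed in: The nest plate lies flat over both pins (centre within 4 mm of its seat, underside within 2 mm of the fixture's top, level within 0.025 rad, in line within 0.035 rad) and at rest, and the clip stands over its far edge (joint beyond 1.35 rad) (all of step 1 and value of joint clip above 1.35 rad and linear speed of nest_plate below 0.01 m/s); the robot touches nothing.
It fails at once if the nest plate is picked up (its centre rises to more than 42 mm above the bench) or tipped up beyond 0.28 rad (height (world z) of nest_plate above 0.042 m or angle between nest_plate's own z axis and vertical above 0.28 rad).
It fails at once if the fingers force or pinch the nest plate with more than 45 N (contact force between the fingers and nest_plate above 45 N).
It fails at once if a bystander (jars, lid, bottle, beaker, spatula) is moved by more than 20 mm (distance of any of jar_a, jar_b, jar_c, jar_lid, amber_bottle, beaker, spatula from where it was at the start of the episode above 0.02 m).
It also fails if it takes over 61 s, if anything falls off the work surface, if the arm or the gripper's body presses on something with over 40 N, if the wrist force passes 120 N, or if a joint passes its speed limit or range.

## Working session

There is one attempt and no reset: what is moved stays moved. The work goes in short steps, Python scripts to look and compute and a tool call to move; the robot and the scene stay as the last step left them, time stands still between calls to the robot, and variables do not carry over. Pictures are saved under pics/ and viewed, at most 10 in all, crops included, and the job is handed in when it is done.

Besides the shell and the picture viewer there is one more tool, called as name(argument=value, ...), one argument or row to a line, values as JSON. servo_tool: Moves the arm, as the interface text tells. Its arguments: {"type":"object","properties":{"motion":{"type":"array"},"force":{"type":"number"}},"required":["motion"]}

```bash
mkdir -p pics
cat > h.py <<'E'
import numpy as np,cv2
from station import readout, viewer, order, finder, r
def ray(p,uv):
    T=np.array(p["camera_from_world"]);R=T[:3,:3];c=-R.T@T[:3,3]
    d=R.T@np.array([(uv[0]-p["cx"])/p["fx"],(uv[1]-p["cy"])/p["fy"],1]);return c,d
def at(p,uv,z):
    c,d=ray(p,uv);return c+d*(z-c[2])/d[2]
def proj(p,X):
    T=np.array(p["camera_from_world"]);q=(T@np.append(X,1))[:3];return np.array([p["fx"]*q[0]/q[2]+p["cx"],p["fy"]*q[1]/q[2]+p["cy"]])
E
python3 - <<'E'
from h import *
o=readout.get_obs();print(o);print(r.pinch_z)
P={}
for n in("top","scene"):
    p=viewer.read_camera(n);P[n]=p;cv2.imwrite(f"pics/{n}0.png",p["pixels"][...,::-1])
    print(n,ray(p,(320,200))[0])
    for q,z in dict(fixture=0,seat=20,pin_left=34,pin_right=34,hole_left=36,hole_right=36,near_edge=40,far_edge=20,nest_plate=30,clip_pivot=34.5,clip_stud=48,jar_a=0,jar_b=0,jar_c=0,jar_lid=0,amber_bottle=0,beaker=0).items():
        for d in finder.pinpoint(q,p)[:1]: print(q,round(d["confidence"],2),np.round(d["uv"],1),np.round(at(p,d["uv"],z),1))
E
```

```text
{'t': 0.0, 'qpos': array([-1.30920134e+00,  3.26952802e-01, -1.93558507e-01,  1.05194864e+00,
        1.14025042e-05,  1.43656637e+00]), 'qd': array([-0.00138281,  0.00095403,  0.00121377,  0.00123696,  0.00022275,
       -0.00143919]), 'joint_efforts': array([-1.60041789e-03, -4.43398976e+01,  2.62439615e+01,  1.55484409e-02,
       -3.78242330e-04,  1.53319565e-06]), 'eef_pos': array([ 211.91924418, -506.94148011,  230.50657062]), 'tcp_rot': array([-3.07863761e+00, -6.17382703e-01,  1.48350099e-04]), 'wrist_force': array([ 0.13638905, -0.2206332 ,  0.02611275]), 'moment': array([-0.00558017, -0.00436802,  0.01381772]), 'grasp_force': 0.0, 'grip_width': 0.9998384722423712}
18.700000000000003
top [ 453.72179495   13.42609778 1021.80626846]
seat 0.63 [240.6 159.5] [634.9 201.6  20. ]
pin_left 0.8 [321.  200.1] [530.3  -3.3  34. ]
pin_right 0.89 [387.7 189.2] [ 558.  -170.5   34. ]
hole_left 0.84 [318.1 211.1] [502.7   4.   36. ]
hole_right 0.94 [386.5 203.9] [ 520.9 -166.6   36. ]
near_edge 0.95 [355.6 212.7] [498.7 -88.9  40. ]
far_edge 0.79 [347.2 160.6] [632.7 -70.5  20. ]
nest_pla
[... 570 characters left out ...]
20. ]
pin_right 0.74 [287.9 248.7] [ 562.8 -167.7   34. ]
hole_left 0.89 [312.4 206.2] [505.9  -9.   36. ]
hole_right 0.78 [276.5 239.6] [ 518.1 -169.4   36. ]
near_edge 0.64 [291.9 216. ] [490.6 -81.1  40. ]
far_edge 0.82 [328.7 243.4] [627.1 -67.8  20. ]
nest_plate 0.77 [308.5 230.7] [558.7 -80.7  30. ]
clip_pivot 0.65 [350.9 249.3] [692.  -47.4  34.5]
clip_stud 0.58 [354.  234.2] [670.2  -9.5  48. ]
jar_a 0.77 [267.8 292.3] [ 607.1 -287.2    0. ]
jar_b 0.77 [267.8 292.3] [ 607.1 -287.2    0. ]
jar_c 0.77 [267.8 292.3] [ 607.1 -287.2    0. ]
jar_lid 0.54 [241.  257.3] [ 470.  -265.4   -0. ]
amber_bottle 0.89 [252.1 330.8] [ 657.8 -386.     0. ]
beaker 0.57 [390.6 144.7] [487.9 423.7  -0. ]
```

Run:
```python
import cv2
a=cv2.imread("pics/top0.png")[100:260,220:460]
cv2.imwrite("pics/c1.png",cv2.resize(a,(800,533),interpolation=cv2.INTER_CUBIC))
a=cv2.imread("pics/scene0.png")[160:320,220:440]
cv2.imwrite("pics/c2.png",cv2.resize(a,(800,582),interpolation=cv2.INTER_CUBIC))
```

```text
(no output)
```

View pics/c1.png

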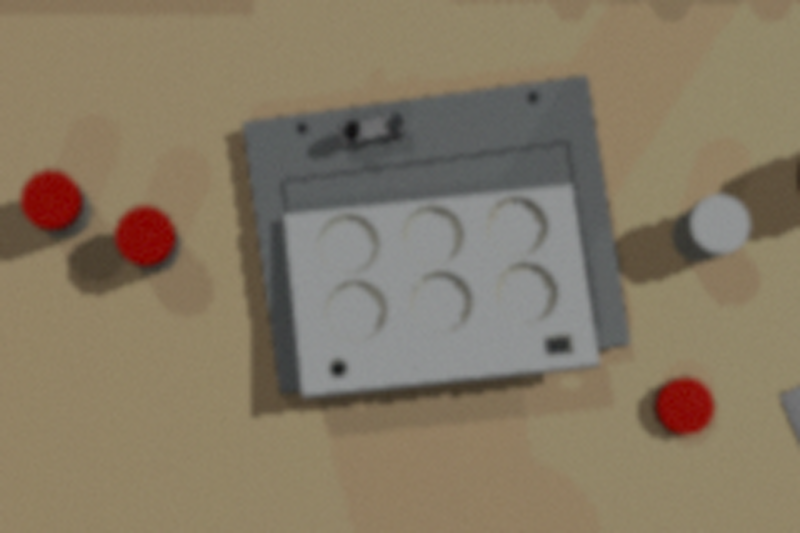

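View pics/c2.png

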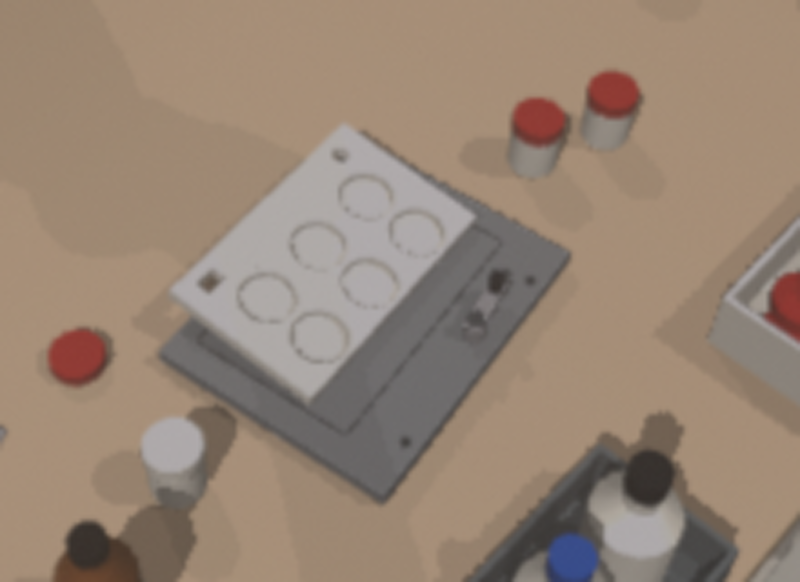

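The top view (crop scale 3.33, offset 220,100) shows the plate turned less than the fixture. The fixture's far edge runs (246,124)–(586,77), and the plate's far edge (284,213)–(572,184). The clip is open, with its stud at about (352,130). In the scene view the near edge of the plate is raised. I'll fit both poses from these corners.

```bash
cat > fit.py <<'E'
from h import *
from scipy.optimize import least_squares
from scipy.spatial.transform import Rotation as Ro
def fitpose(obs,x0,free):
    # obs: (cam, uv, local pt); params x,y,z,yaw,pitch,roll
    def full(v):
        f=np.array(x0,float);f[free]=v;return f
    def res(v):
        f=full(v);R=Ro.from_euler("ZYX",f[3:]).as_matrix()
        return np.concatenate([proj(p,R@np.array(l)+f[:3])-uv for p,uv,l in obs])
    s=least_squares(res,np.array(x0,float)[free],loss="soft_l1",x_scale=[1 if i<3 else .01 for i in free]);return full(s.x),res(s.x).reshape(-1,2)
E
python3 - <<'E'
from fit import *
t=viewer.read_camera("top");s=viewer.read_camera("scene")
T=lambda u,v:np.array([220+u/3.3333,100+v/3.3333]);S=lambda u,v:np.array([220+u/3.636,160+v/3.636])
F=[(t,T(246,124),(122,135,20)),(t,T(586,77),(122,-135,20)),(t,T(627,343),(-90,-135,20)),(t,T(283,182),(71,111,20)),(t,T(569,142),(71,-111,20)),
(s,S(385,500),(122,-135,20)),(s,S(570,256),(122,135,20)),(s,S(160,353),(-90,-135,20)),(s,S(346,432),(71,-111,20)),(s,S(498,240),(71,111,20))]
f,e=fitpose(F,[580,-75,0,.13,0,0],[0,1,3]);print(np.round(f,3));print(np.round(e,1).tolist())
P=[(t,T(284,213),(70,110,12)),(t,T(572,184),(70,-110,12)),(t,T(598,364),(-70,-110,12)),(t,T(302,396),(-70,110,12)),
(s,S(345,124),(-70,110,12)),(s,S(170,291),(-70,-110,12)),(s,S(310,402),(70,-110,12)),(s,S(476,216),(70,110,12))]
for q,l in (("hole_left",(-52,82,0)),("hole_right",(-52,-82,0)),("nest_plate",(0,0,0))):
    for p in (t,s):
        d=finder.pinpoint(q,p)
        if d: P.append((p,np.array(d[0]["uv"]),l))
g,e=fitpose(P,[555,-77,30,.1,.12,0],[0,1,2,3,4,5]);print(np.round(g,3));print(np.round(e,1).tolist())
np.save("fix.npy",f)
Rf=Ro.from_euler("ZYX",f[3:]).as_matrix();Rg=Ro.from_euler("ZYX",g[3:]).as_matrix()
for y in(82,-82):
    print("hole in fixture",np.round(Rf.T@(Rg@[-52,y,0]+g[:3]-f[:3]),1),"pin world",np.round(Rf@[-52,y,34]+f[:3],1))
print("centre in fix",np.round(Rf.T@(g[:3]-f[:3]),1))
for l in [(-70,y,z) for y in(110,-110) for z in(0,12)]: print(np.round(Rg@l+g[:3],1))
pv=Rf@[100,20,39]+f[:3];print("pivot",pv)
for p,z in((t,48.),(s,48.)):
    d=finder.pinpoint("clip_stud",p)
    if d:
        w=at(p,d[0]["uv"],z);l=Rf.T@(w-pv);print("stud",w,l,"clip",np.arctan2(-l[0],l[1]))
E
```

```text
[ 5.9371e+02 -8.1842e+01  0.0000e+00  1.4500e-01  0.0000e+00  0.0000e+00]
[[-1.2, -0.7], [0.5, -1.1], [1.6, 0.2], [-0.2, 0.0], [-0.4, -0.1], [-0.3, -1.0], [-0.1, -1.5], [-1.2, -0.5], [-0.3, 1.1], [0.8, 0.2]]
[ 5.6242e+02 -7.8770e+01  2.7799e+01  1.0000e-01  1.3600e-01 -1.0000e-03]
[[-0.5, 0.1], [-0.5, 0.4], [-0.3, 0.4], [-0.6, -0.3], [-0.2, -0.3], [-0.2, -0.2], [0.1, -0.8], [0.4, 0.0], [0.9, -1.2], [-1.0, -0.1], [1.4, 0.0], [1.8, 0.4], [1.1, 0.9], [0.8, 1.1]]
hole in fixture [-78.4  91.8  34.7] pin world [530.4  -8.2  34. ]
hole in fixture [-85.6 -72.1  34.9] pin world [ 554.1 -170.5   34. ]
centre in fix [-30.5   7.6  27.8]
[482.4  23.7  37.1]
[484.   23.9  49. ]
[ 504.4 -195.2   37.4]
[ 506.  -195.    49.3]
pivot [689.78119238 -47.63248909  39.        ]
stud [693.05682975 -13.99368909  48.        ] [ 8.09147777 32.81503699  9.        ] clip -0.24175570560320983
stud [682.81804265  -5.16814677  48.        ] [-0.76785505 43.02460019  9.        ] clip 0.01784498953544044
```

```bash
cat >> fit.py <<'E'
def rows(*tg):
    "targets (fx,fy,z) in fixture frame, tool x along fixture x; print tool-frame shifts cm"
    o=readout.get_obs();f=np.load("fix.npy");R=Ro.from_rotvec(o["tcp_rot"]);Rt=Ro.from_euler("z",f[3])*Ro.from_euler("x",np.pi)
    az=np.degrees((R.inv()*Rt).as_rotvec())
    Rf=Ro.from_euler("z",f[3])
    print("t",round(o["t"],2),"fix pos",np.round(Rf.inv().apply(o["eef_pos"]-f[:3]),1),"F fix",np.round(Rf.inv().apply(o["wrist_force"]),1),"turn",np.round(az,2),"grip",round(o["grip_width"],2))
    for g in tg: print(g,np.round(R.inv().apply(Rf.apply(g)+f[:3]-o["eef_pos"])/10,2))
E
python3 - <<'E'
from fit import *
rows((-47,165,150),(-47,165,29),(-47,135,29))
f=np.load("fix.npy");p=viewer.read_camera("top");Rf=Ro.from_euler("z",f[3])
for m in [(263.5,170.5),(235.5,160.5)]: print("jar lid fix",Rf.inv().apply(at(p,m,58)-f[:3]))
E
```

```text
t 2.3 fix pos [-439.  -366.2  231.3] F fix [0.1 0.6 0.2] turn [-0.    0.   14.39] grip 1.0
(-47, 165, 150) [ 51.17 -41.71   8.13]
(-47, 165, 29) [ 51.17 -41.71  20.23]
(-47, 135, 29) [ 50.43 -38.8   20.23]
jar lid fix [ 38.80845933 216.47452246  58.        ]
jar lid fix [ 73.09037202 281.12582779  58.        ]
```

servo_tool(
  motion=[
    {"tx": 51.2, "ty": -41.7, "tz": 8.1, "az": 14.4, "hand": 1},
    {"tx": 51.2, "ty": -41.7, "tz": 8.1, "az": 14.4, "hand": 1},
    {"tx": 51.2, "ty": -41.7, "tz": 8.1, "az": 14.4, "hand": 1},
    {"tx": 51.2, "ty": -41.7, "tz": 8.1, "az": 14.4, "hand": 1},
    {"tx": 51.2, "ty": -41.7, "tz": 8.1, "az": 14.4, "hand": 1},
    {"tx": 51.2, "ty": -41.7, "tz": 8.1, "az": 14.4, "hand": 1},
    {"tx": 51.2, "ty": -41.7, "tz": 8.1, "az": 14.4, "hand": 1},
    {"tx": 51.2, "ty": -41.7, "tz": 8.1, "az": 14.4, "hand": 1},
    {"tx": 51.2, "ty": -41.7, "tz": 8.1, "az": 14.4, "hand": 1},
    {"tx": 51.2, "ty": -41.7, "tz": 8.1, "az": 14.4, "hand": 1},
    {"tx": 51.2, "ty": -41.7, "tz": 8.1, "az": 14.4, "hand": 1},
    {"tx": 51.2, "ty": -41.7, "tz": 8.1, "az": 14.4, "hand": 1},
    {"tx": 51.2, "ty": -41.7, "tz": 8.1, "az": 14.4, "hand": 1},
    {"tx": 51.2, "ty": -41.7, "tz": 8.1, "az": 14.4, "hand": 1},
    {"tx": 51.2, "ty": -41.7, "tz": 8.1, "az": 14.4, "hand": 1},
    {"tx": 51.2, "ty": -41.7, "tz": 8.1, "az": 14.4, "hand": 1},
    {"tx": 51.2, "ty": -41.7, "tz": 8.1, "az": 14.4, "hand": 1},
    {"tx": 51.2, "ty": -41.7, "tz": 8.1, "az": 14.4, "hand": 1},
  ],
)

```text
schema error: expected keys tx, ty, tz, ax, ay, az, hand
```

```bash
python3 -c "
from fit import *
rows((-47,165,29),(-47,135,29))"
```

```text
t 2.35 fix pos [-439.1 -366.2  231.3] F fix [-0.4  0.5  0.4] turn [-0.    0.   14.39] grip 1.0
(-47, 165, 29) [ 51.17 -41.71  20.23]
(-47, 135, 29) [ 50.43 -38.81  20.23]
```

servo_tool(
  motion=[
    {"tx": 51.2, "ty": -41.7, "tz": 8.1, "ax": 0, "ay": 0, "az": 14.4, "hand": 1},
    {"tx": 51.2, "ty": -41.7, "tz": 8.1, "ax": 0, "ay": 0, "az": 14.4, "hand": 1},
    {"tx": 51.2, "ty": -41.7, "tz": 8.1, "ax": 0, "ay": 0, "az": 14.4, "hand": 1},
    {"tx": 51.2, "ty": -41.7, "tz": 8.1, "ax": 0, "ay": 0, "az": 14.4, "hand": 1},
    {"tx": 51.2, "ty": -41.7, "tz": 8.1, "ax": 0, "ay": 0, "az": 14.4, "hand": 1},
    {"tx": 51.2, "ty": -41.7, "tz": 8.1, "ax": 0, "ay": 0, "az": 14.4, "hand": 1},
    {"tx": 51.2, "ty": -41.7, "tz": 8.1, "ax": 0, "ay": 0, "az": 14.4, "hand": 1},
    {"tx": 51.2, "ty": -41.7, "tz": 8.1, "ax": 0, "ay": 0, "az": 14.4, "hand": 1},
    {"tx": 51.2, "ty": -41.7, "tz": 8.1, "ax": 0, "ay": 0, "az": 14.4, "hand": 1},
    {"tx": 51.2, "ty": -41.7, "tz": 8.1, "ax": 0, "ay": 0, "az": 14.4, "hand": 1},
    {"tx": 51.2, "ty": -41.7, "tz": 8.1, "ax": 0, "ay": 0, "az": 14.4, "hand": 1},
    {"tx": 51.2, "ty": -41.7, "tz": 8.1, "ax": 0, "ay": 0, "az": 14.4, "hand": 1},
    {"tx": 51.2, "ty": -41.7, "tz": 8.1, "ax": 0, "ay": 0, "az": 14.4, "hand": 1},
    {"tx": 51.2, "ty": -41.7, "tz": 8.1, "ax": 0, "ay": 0, "az": 14.4, "hand": 1},
    {"tx": 51.2, "ty": -41.7, "tz": 8.1, "ax": 0, "ay": 0, "az": 14.4, "hand": 1},
    {"tx": 51.2, "ty": -41.7, "tz": 8.1, "ax": 0, "ay": 0, "az": 14.4, "hand": 1},
    {"tx": 51.2, "ty": -41.7, "tz": 8.1, "ax": 0, "ay": 0, "az": 14.4, "hand": 1},
  ],
)

```text
t: 4.05
eef_pos: [523.1, 73.4, 150.4]
tcp_rot: [3.133, 0.224, -0.001]
wrist_force: [-0.5, -0.3, 0.4]
grip_width: -0.001
grasp_force: 0.0
```

```bash
python3 -c "
from fit import *
rows((-47,165,29),(-47,135,29))"
```

```text
t 4.05 fix pos [-47.4 163.8 150.4] F fix [-0.5 -0.3  0.4] turn [ 0.02  0.03 -0.11] grip -0.0
(-47, 165, 29) [ 0.05 -0.12 12.14]
(-47, 135, 29) [ 0.06  2.88 12.14]
```

servo_tool(
  motion=[
    {"tx": 0, "ty": 0, "tz": 4, "ax": 0, "ay": 0, "az": 0, "hand": 1},
    {"tx": 0, "ty": 0, "tz": 8, "ax": 0, "ay": 0, "az": 0, "hand": 1},
    {"tx": 0, "ty": 0, "tz": 12.1, "ax": 0, "ay": 0, "az": 0, "hand": 1},
    {"tx": 0, "ty": 1, "tz": 12.1, "ax": 0, "ay": 0, "az": 0, "hand": 1},
    {"tx": 0, "ty": 2, "tz": 12.1, "ax": 0, "ay": 0, "az": 0, "hand": 1},
    {"tx": 0, "ty": 2.5, "tz": 12.1, "ax": 0, "ay": 0, "az": 0, "hand": 1},
    {"tx": 0, "ty": 2.7, "tz": 12.1, "ax": 0, "ay": 0, "az": 0, "hand": 1},
    {"tx": 0, "ty": 2.9, "tz": 12.1, "ax": 0, "ay": 0, "az": 0, "hand": 1},
    {"tx": 0, "ty": 2.9, "tz": 12.1, "ax": 0, "ay": 0, "az": 0, "hand": 1},
  ],
)

```text
t: 4.95
eef_pos: [528.7, 45.7, 30.4]
tcp_rot: [3.133, 0.226, 0.003]
wrist_force: [-0.2, 0.5, 0.4]
grip_width: 0.0
grasp_force: 0.0
```

```bash
cat > look.py <<'E'
import sys
from fit import *
rows()
f=np.load("fix.npy");Rf=Ro.from_euler("z",f[3]);t=viewer.read_camera("top");s=viewer.read_camera("scene")
if len(sys.argv)>1:
    for n,p,b in(("t",t,(100,260,220,460)),("s",s,(160,320,220,440))):
        a=p["pixels"][b[0]:b[1],b[2]:b[3],::-1];cv2.imwrite(f"pics/{sys.argv[1]}{n}.png",cv2.resize(a,None,fx=10/3,fy=10/3,interpolation=cv2.INTER_CUBIC))
P=[]
for q,l in (("hole_left",(-52,82,0)),("hole_right",(-52,-82,0)),("nest_plate",(0,0,0)),("near_edge",(-70,0,0)),("far_edge",(70,0,0))):
    for n,p in (("t",t),("s",s)):
        d=finder.pinpoint(q,p)
        print(q,n,[(round(e["confidence"],2),np.round(e["uv"],1).tolist()) for e in d[:1]])
        if d and d[0]["confidence"]>.5: P.append((p,np.array(d[0]["uv"]),l))
g,e=fitpose(P,[570,-77,28,.1,.1,0],[0,1,2,3,4,5]);print("plate fix",np.round(Rf.inv().apply(g[:3]-f[:3]),1),"dyaw,pitch,roll",np.round(g[3]-f[3],3),np.round(g[4:],3));print(np.round(e,1).tolist())
E
python3 look.py a
```

```text
t 4.95 fix pos [-46.  135.6  30.4] F fix [-0.1  0.5  0.4] turn [ 0.02 -0.11 -0.03] grip 0.0
hole_left t [(0.66, [317.1, 212.1])]
hole_left s [(0.61, [308.3, 206.0])]
hole_right t [(0.76, [385.3, 207.2])]
hole_right s [(0.97, [277.1, 235.4])]
nest_plate t [(0.88, [352.2, 189.0])]
nest_plate s [(0.74, [308.3, 229.3])]
near_edge t [(0.91, [355.6, 211.5])]
near_edge s [(0.83, [295.6, 218.3])]
far_edge t []
far_edge s [(0.96, [329.1, 244.8])]
plate fix [-33.4   8.1  30.3] dyaw,pitch,roll -0.074 [ 0.093 -0.121]
[[3.0, -0.2], [4.7, 0.2], [0.6, -1.0], [-0.1, 0.4], [-1.2, -0.3], [0.9, 1.1], [-2.2, 4.8], [-4.4, -1.3], [-1.2, -0.6]]
```

servo_tool(
  motion=[
    {"tx": 0, "ty": 0.1, "tz": 0, "ax": 0, "ay": 0, "az": 0, "hand": 1},
    {"tx": 0, "ty": 0.2, "tz": 0, "ax": 0, "ay": 0, "az": 0, "hand": 1},
    {"tx": 0, "ty": 0.3, "tz": 0, "ax": 0, "ay": 0, "az": 0, "hand": 1},
    {"tx": 0, "ty": 0.4, "tz": 0, "ax": 0, "ay": 0, "az": 0, "hand": 1},
  ],
)

```text
t: 5.95
eef_pos: [528.3, 42.4, 29.3]
tcp_rot: [-3.132, -0.227, 0.0]
wrist_force: [-0.9, 2.1, 1.3]
grip_width: -0.001
grasp_force: 1.0
```

servo_tool(
  motion=[
    {"tx": 0, "ty": 0.1, "tz": 0, "ax": 0, "ay": 0, "az": 0, "hand": 1},
    {"tx": 0, "ty": 0.2, "tz": 0, "ax": 0, "ay": 0, "az": 0, "hand": 1},
    {"tx": 0, "ty": 0.3, "tz": 0, "ax": 0, "ay": 0, "az": 0, "hand": 1},
    {"tx": 0, "ty": 0.4, "tz": 0, "ax": 0, "ay": 0, "az": 0, "hand": 1},
  ],
)

```text
t: 6.35
eef_pos: [529.0, 38.1, 29.3]
tcp_rot: [-3.133, -0.227, 0.0]
wrist_force: [-0.3, 1.7, 0.7]
grip_width: 0.002
grasp_force: 1.0
```

servo_tool(
  motion=[
    {"tx": 0, "ty": 0.1, "tz": 0, "ax": 0, "ay": 0, "az": 0, "hand": 1},
    {"tx": 0, "ty": 0.2, "tz": 0, "ax": 0, "ay": 0, "az": 0, "hand": 1},
    {"tx": 0, "ty": 0.3, "tz": 0, "ax": 0, "ay": 0, "az": 0, "hand": 1},
    {"tx": 0, "ty": 0.4, "tz": 0, "ax": 0, "ay": 0, "az": 0, "hand": 1},
  ],
)

```text
t: 6.75
eef_pos: [529.6, 34.0, 29.2]
tcp_rot: [3.133, 0.227, -0.0]
wrist_force: [-0.6, 2.1, -0.2]
grip_width: 0.002
grasp_force: 0.9
```

servo_tool(
  motion=[
    {"tx": 0, "ty": -1.5, "tz": 0, "ax": 0, "ay": 0, "az": 0, "hand": 1},
    {"tx": 0, "ty": -3, "tz": -1, "ax": 0, "ay": 0, "az": 0, "hand": 0},
    {"tx": 0, "ty": -3, "tz": -6, "ax": 0, "ay": 0, "az": 0, "hand": 0},
    {"tx": -5, "ty": -3, "tz": -10, "ax": 0, "ay": 0, "az": 0, "hand": 0},
    {"tx": -10, "ty": -3, "tz": -10, "ax": 0, "ay": 0, "az": 0, "hand": 0},
    {"tx": -13, "ty": -3, "tz": -10, "ax": 0, "ay": 0, "az": 0, "hand": 0},
  ],
)

```text
t: 7.35
eef_pos: [395.6, 45.8, 131.1]
tcp_rot: [3.132, 0.229, 0.005]
wrist_force: [-0.1, 0.2, -0.2]
grip_width: 0.5
grasp_force: 0.0
```

```bash
python3 look.py b|head -1; python3 -c "
from fit import *
rows((-145,0,100),(-145,0,25))"
```

```text
t 7.35 fix pos [-177.6  154.9  131.1] F fix [-0.1  0.2 -0.2] turn [ 0.06 -0.16  0.09] grip 0.5
t 7.95 fix pos [-176.3  154.   129.1] F fix [0.3 0.5 0. ] turn [-0.    0.03 -0.01] grip 0.5
(-145, 0, 100) [ 3.13 15.4   2.9 ]
(-145, 0, 25) [ 3.13 15.4  10.4 ]
```

View pics/bt.png

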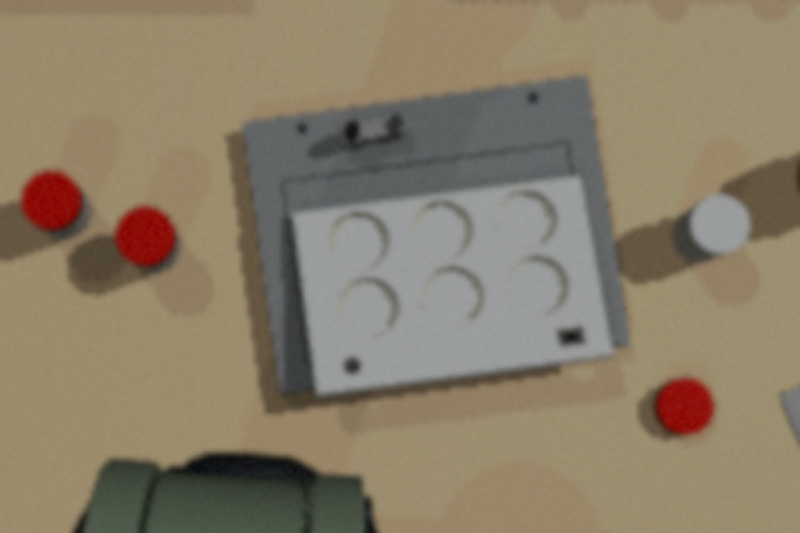

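The plate moved right and is nearly in line with the fixture. Its far edge now runs (292,213)–(581,178), and its near edge (317,396)–(611,353).

```bash
cat > pc.py <<'E'
from fit import *
def corner(t,FL,FR,NR,NL,x0=(570,-77,28,.14,.13,0),free=[0,1,3]):
    T=lambda u:np.array([220+u[0]/3.3333,100+u[1]/3.3333])
    P=[(t,T(u),(x,y,12)) for u,x,y in((FL,70,110),(FR,70,-110),(NR,-70,-110),(NL,-70,110))]
    g,e=fitpose(P,list(x0),list(free));f=np.load("fix.npy");Rf=Ro.from_euler("z",f[3])
    print("centre",np.round(Rf.inv().apply(g[:3]-f[:3]),1),"dyaw,pitch",np.round([g[3]-f[3],g[4]],3),np.round(e,1).tolist())
    for y in(82,-82): print("hole",np.round(Rf.inv().apply(Ro.from_euler("ZYX",g[3:]).apply([-52,y,0])+g[:3]-f[:3]),1))
E
python3 - <<'E'
from pc import *
t=viewer.read_camera("top")
corner(t,(284,213),(572,184),(598,364),(302,396))
corner(t,(292,213),(581,178),(611,353),(317,396))
# hole pixel (top of hole) check ~ z 49 and pin outline check
f=np.load("fix.npy");Rf=Ro.from_euler("z",f[3])
for u in((352,365),(571,336)): print(np.round(Rf.inv().apply(at(t,(220+u[0]/3.3333,100+u[1]/3.3333),46)-f[:3]),1))
for l in((71,111,20),(71,-111,20)): print((proj(t,Rf.apply(l)+f[:3])-[220,100])*3.3333)
E
```

```text
centre [-30.3   6.4  28. ] dyaw,pitch [-0.04  0.13] [[-0.1, 0.1], [-0.1, 0.0], [0.3, 0.1], [0.0, -0.3]]
hole [-78.6  90.4  34.7]
hole [-85.2 -73.5  34.7]
centre [-28.4  -2.5  28. ] dyaw,pitch [-0.011  0.13 ] [[0.2, 0.2], [-0.5, -0.5], [0.4, 0.7], [-0.1, -0.4]]
hole [-79.1  80.1  34.7]
hole [-80.9 -83.9  34.7]
[-76.9  79.3  46. ]
[-78.8 -84.4  46. ]
[282.27336999 182.032202  ]
[567.57646465 141.79236895]
```

servo_tool(
  motion=[
    {"tx": 3.1, "ty": 5, "tz": 2.9, "ax": 0, "ay": 0, "az": 0, "hand": 0},
    {"tx": 3.1, "ty": 10, "tz": 2.9, "ax": 0, "ay": 0, "az": 0, "hand": 0},
    {"tx": 3.1, "ty": 15.6, "tz": 2.9, "ax": 0, "ay": 0, "az": 0, "hand": 0},
    {"tx": 3.1, "ty": 15.6, "tz": 6, "ax": 0, "ay": 0, "az": 0, "hand": 0},
    {"tx": 3.1, "ty": 15.6, "tz": 10.8, "ax": 0, "ay": 0, "az": 0, "hand": 0},
    {"tx": 3.1, "ty": 15.6, "tz": 10.8, "ax": 0, "ay": 0, "az": 0, "hand": 0},
    {"tx": 4.5, "ty": 15.6, "tz": 10.8, "ax": 0, "ay": 0, "az": 0, "hand": 0},
    {"tx": 5.5, "ty": 15.6, "tz": 10.8, "ax": 0, "ay": 0, "az": 0, "hand": 0},
    {"tx": 5.9, "ty": 15.6, "tz": 10.8, "ax": 0, "ay": 0, "az": 0, "hand": 0},
    {"tx": 6.1, "ty": 15.6, "tz": 10.8, "ax": 0, "ay": 0, "az": 0, "hand": 0},
    {"tx": 6.1, "ty": 15.6, "tz": 10.8, "ax": 0, "ay": 0, "az": 0, "hand": 0},
  ],
)

```text
t: 9.1
eef_pos: [479.9, -100.3, 22.1]
tcp_rot: [3.133, 0.228, 0.002]
wrist_force: [0.4, -0.1, 0.4]
grip_width: 0.5
grasp_force: 0.0
```

```bash
python3 -c "
from fit import *
rows((-85,-2,21))"
```

```text
t 9.1 fix pos [-115.3   -1.9   22.1] F fix [ 0.4 -0.2  0.4] turn [ 0.04 -0.06  0.03] grip 0.5
(-85, -2, 21) [3.03 0.01 0.12]
```

servo_tool(
  motion=[
    {"tx": 0.2, "ty": 0, "tz": 0, "ax": 0, "ay": 0, "az": 0, "hand": 0},
    {"tx": 0.4, "ty": 0, "tz": 0, "ax": 0, "ay": 0, "az": 0, "hand": 0},
    {"tx": 0.6, "ty": 0, "tz": 0, "ax": 0, "ay": 0, "az": 0, "hand": 0},
    {"tx": 0.8, "ty": 0, "tz": 0, "ax": 0, "ay": 0, "az": 0, "hand": 0},
    {"tx": 1.0, "ty": 0, "tz": 0, "ax": 0, "ay": 0, "az": 0, "hand": 0},
    {"tx": 1.2, "ty": 0, "tz": 0, "ax": 0, "ay": 0, "az": 0, "hand": 0},
  ],
)

```text
t: 9.7
eef_pos: [490.9, -98.7, 21.0]
tcp_rot: [-3.133, -0.226, 0.002]
wrist_force: [0.0, 0.5, -0.4]
grip_width: 0.498
grasp_force: 0.7
```

servo_tool(
  motion=[
    {"tx": 0.2, "ty": 0, "tz": 0, "ax": 0, "ay": 0, "az": 0, "hand": 0},
    {"tx": 0.4, "ty": 0, "tz": 0, "ax": 0, "ay": 0, "az": 0, "hand": 0},
    {"tx": 0.6, "ty": 0, "tz": 0, "ax": 0, "ay": 0, "az": 0, "hand": 0},
    {"tx": 0.8, "ty": 0, "tz": 0, "ax": 0, "ay": 0, "az": 0, "hand": 0},
    {"tx": 1.0, "ty": 0, "tz": 0, "ax": 0, "ay": 0, "az": 0, "hand": 0},
  ],
)

```text
t: 10.2
eef_pos: [501.4, -97.3, 21.3]
tcp_rot: [3.133, 0.227, 0.0]
wrist_force: [-1.2, -1.1, -0.7]
grip_width: 0.5
grasp_force: 0.7
```

```bash
python3 look.py c
```

```text
t 10.2 fix pos [-93.6  -2.   21.3] F fix [-1.3 -0.9 -0.7] turn [ 0.   -0.   -0.01] grip 0.5
hole_left t []
hole_left s [(0.56, [315.5, 212.1])]
hole_right t []
hole_right s []
nest_plate t [(0.93, [353.6, 182.1])]
nest_plate s [(0.91, [312.4, 234.9])]
near_edge t [(0.89, [356.3, 206.5])]
near_edge s [(0.8, [298.2, 222.4])]
far_edge t [(0.58, [349.1, 152.0])]
far_edge s [(0.82, [334.6, 252.6])]
plate fix [-10.4  -0.3  29. ] dyaw,pitch,roll -0.04 [ 0.165 -0.213]
[[0.4, 0.1], [-0.8, -2.8], [1.5, 1.4], [0.1, -0.3], [-2.9, -0.2], [0.3, 1.3], [-1.4, -1.9]]
```

View pics/ct.png

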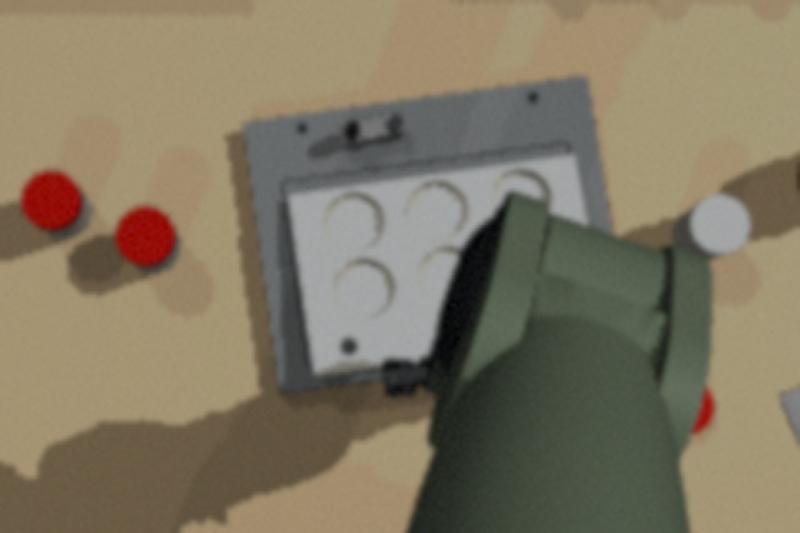

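The plate follows the fingers. Its far-left corner is at (287,193) and the engraved line at about (282,182), so roughly 10 mm remain.

servo_tool(
  motion=[
    {"tx": 0.1, "ty": 0, "tz": 0, "ax": 0, "ay": 0, "az": 0, "hand": 0},
    {"tx": 0.2, "ty": 0, "tz": 0, "ax": 0, "ay": 0, "az": 0, "hand": 0},
    {"tx": 0.3, "ty": 0, "tz": 0, "ax": 0, "ay": 0, "az": 0, "hand": 0},
    {"tx": 0.4, "ty": 0, "tz": 0, "ax": 0, "ay": 0, "az": 0, "hand": 0},
    {"tx": 0.5, "ty": 0, "tz": 0, "ax": 0, "ay": 0, "az": 0, "hand": 0},
    {"tx": 0.6, "ty": 0, "tz": 0, "ax": 0, "ay": 0, "az": 0, "hand": 0},
    {"tx": 0.6, "ty": 0, "tz": 0, "ax": 0, "ay": 0, "az": 0, "hand": 0},
  ],
)

```text
t: 11.5
eef_pos: [508.1, -96.5, 21.5]
tcp_rot: [3.133, 0.227, 0.002]
wrist_force: [-0.5, -0.1, 0.6]
grip_width: 0.503
grasp_force: 0.0
```

servo_tool(
  motion=[
    {"tx": 0.1, "ty": 0, "tz": 0, "ax": 0, "ay": 0, "az": 0, "hand": 0},
    {"tx": 0.2, "ty": 0, "tz": 0, "ax": 0, "ay": 0, "az": 0, "hand": 0},
    {"tx": 0.3, "ty": 0, "tz": 0, "ax": 0, "ay": 0, "az": 0, "hand": 0},
    {"tx": 0.3, "ty": 0, "tz": 0, "ax": 0, "ay": 0, "az": 0, "hand": 0},
  ],
)

```text
t: 11.9
eef_pos: [510.5, -96.1, 21.4]
tcp_rot: [3.133, 0.227, 0.001]
wrist_force: [-0.1, -0.0, 1.1]
grip_width: 0.5
grasp_force: 0.0
```

```bash
python3 look.py d
```

```text
t 11.9 fix pos [-84.4  -2.1  21.4] F fix [-0.1 -0.   1.1] turn [ 0.01 -0.03 -0.01] grip 0.5
hole_left t [(0.79, [321.5, 197.2])]
hole_left s [(0.58, [286.0, 247.1])]
hole_right t []
hole_right s [(0.73, [285.8, 247.7])]
nest_plate t [(0.91, [348.3, 174.1])]
nest_plate s [(0.79, [318.3, 236.5])]
near_edge t [(0.7, [357.9, 200.4])]
near_edge s [(0.67, [301.4, 229.1])]
far_edge t [(0.73, [349.0, 149.5])]
far_edge s [(0.8, [337.2, 255.3])]
plate fix [ 5.  -0.8  8.4] dyaw,pitch,roll -0.051 [-0.028 -0.307]
[[1.3, 0.6], [34.4, -23.9], [0.7, -1.1], [3.0, 0.3], [-0.2, 6.5], [-3.9, 1.0], [-1.8, 2.3], [-0.3, -1.9], [0.4, -0.1]]
```

View pics/ds.png

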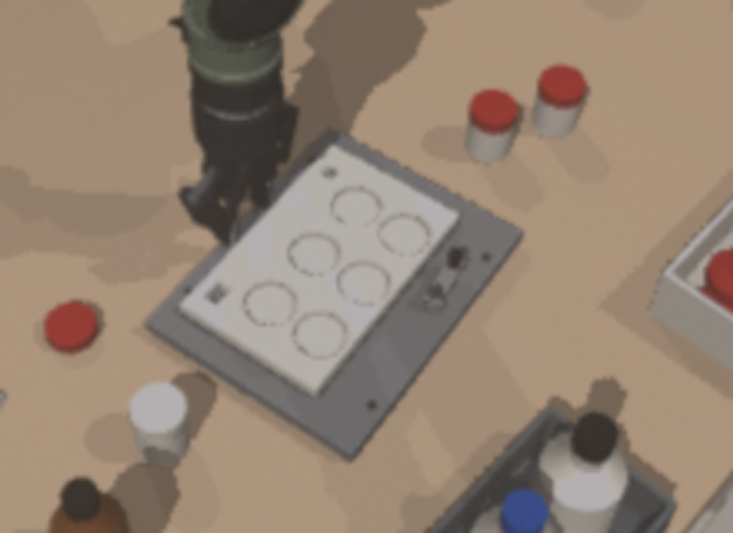

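servo_tool(
  motion=[
    {"tx": -1.5, "ty": 0, "tz": 0, "ax": 0, "ay": 0, "az": 0, "hand": 0},
    {"tx": -4, "ty": 0, "tz": 0, "ax": 0, "ay": 0, "az": 0, "hand": 1},
    {"tx": -6, "ty": 0, "tz": -4, "ax": 0, "ay": 0, "az": 0, "hand": 1},
    {"tx": -9, "ty": 0, "tz": -9, "ax": 0, "ay": 0, "az": 0, "hand": 1},
    {"tx": -12, "ty": 0, "tz": -12, "ax": 0, "ay": 0, "az": 0, "hand": 1},
    {"tx": -14, "ty": 0, "tz": -13, "ax": 0, "ay": 0, "az": 0, "hand": 1},
  ],
)

```text
t: 13.1
eef_pos: [371.4, -117.0, 154.4]
tcp_rot: [3.131, 0.226, 0.006]
wrist_force: [0.4, -0.8, -0.2]
grip_width: -0.003
grasp_force: 0.0
```

```bash
python3 look.py e
python3 - <<'E'
from pc import *
rows((135,60,130),(135,60,46),(93,56,46))
t=viewer.read_camera("top");s=viewer.read_camera("scene");f=np.load("fix.npy");Rf=Ro.from_euler("z",f[3])
for l in((70,110,32),(70,-110,32),(-70,-110,32),(-70,110,32)): print("exp seated",np.round((proj(t,Rf.apply(l)+f[:3])-[220,100])*3.3333),np.round((proj(s,Rf.apply(l)+f[:3])-[220,160])*3.3333))
for a in (0,.1,.2,.3): print(a,np.round((proj(t,Rf.apply([100-34*np.sin(a),20+34*np.cos(a),57])+f[:3])-[220,100])*3.3333),np.round((proj(s,Rf.apply([100-34*np.sin(a),20+34*np.cos(a),57])+f[:3])-[220,160])*3.3333))
E
```

```text
t 13.1 fix pos [-225.1   -2.7  154.4] F fix [ 0.3 -0.9 -0.2] turn [ 0.16 -0.19 -0.03] grip -0.0
hole_left t [(0.68, [320.6, 201.1])]
hole_left s [(0.74, [315.7, 216.7])]
hole_right t [(0.74, [387.2, 195.0])]
hole_right s [(0.66, [282.9, 251.1])]
nest_plate t [(0.86, [352.6, 173.6])]
nest_plate s [(0.63, [316.7, 236.5])]
near_edge t [(0.95, [356.8, 199.5])]
near_edge s [(0.62, [299.2, 230.9])]
far_edge t [(0.92, [348.3, 148.3])]
far_edge s [(0.7, [339.8, 252.5])]
plate fix [ 1.4 -1.9 17.5] dyaw,pitch,roll -0.0 [-0.059 -0.062]
[[2.8, -1.1], [2.7, -0.1], [0.1, -4.2], [2.3, -0.1], [-0.3, 1.7], [0.2, 4.4], [-0.5, 2.9], [-1.6, -0.4], [0.0, -0.1], [-2.6, -0.7]]
t 13.7 fix pos [-224.6   -1.8  150.7] F fix [-0.4  0.2  0.3] turn [-0.04  0.05  0.02] grip 0.0
(135, 60, 130) [35.97 -6.17  2.04]
(135, 60, 46) [35.97 -6.16 10.44]
(93, 56, 46) [31.77 -5.76 10.45]
exp seated [283. 180.] [459. 213.]
exp seated [569. 140.] [316. 390.]
exp seated [599. 321.] [179. 305.]
exp seated [310. 363.] [329. 143.]
0 [352. 124.] [458. 254.]
0.1 [353. 128.] [454. 252.]
0.2 [354. 132.] [450. 251.]
0.3 [356. 136.] [446. 249.]
```

View pics/et.png

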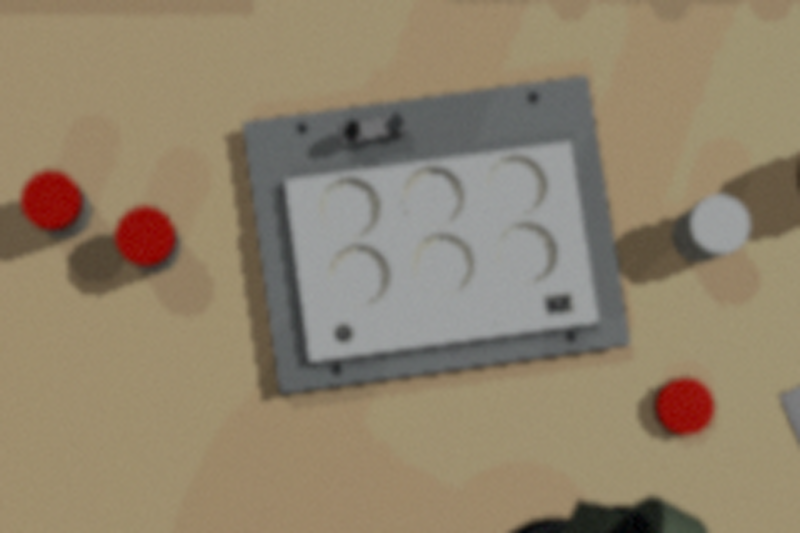

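The plate is seated: its corners at (285,180), (571,142), (598,321) and (310,363) all fall within 2 px of the predicted positions. The clip stud, at about (352,130), puts the clip near 0.15 rad. Next I'll push it from behind.

servo_tool(
  motion=[
    {"tx": 36, "ty": -6.2, "tz": 2, "ax": 0, "ay": 0, "az": 0, "hand": 1},
    {"tx": 36, "ty": -6.2, "tz": 2, "ax": 0, "ay": 0, "az": 0, "hand": 1},
    {"tx": 36, "ty": -6.2, "tz": 2, "ax": 0, "ay": 0, "az": 0, "hand": 1},
    {"tx": 36, "ty": -6.2, "tz": 2, "ax": 0, "ay": 0, "az": 0, "hand": 1},
    {"tx": 36, "ty": -6.2, "tz": 2, "ax": 0, "ay": 0, "az": 0, "hand": 1},
    {"tx": 36, "ty": -6.2, "tz": 2, "ax": 0, "ay": 0, "az": 0, "hand": 1},
    {"tx": 36, "ty": -6.2, "tz": 2, "ax": 0, "ay": 0, "az": 0, "hand": 1},
    {"tx": 36, "ty": -6.2, "tz": 2, "ax": 0, "ay": 0, "az": 0, "hand": 1},
    {"tx": 36, "ty": -6.2, "tz": 2, "ax": 0, "ay": 0, "az": 0, "hand": 1},
    {"tx": 36, "ty": -6.2, "tz": 2, "ax": 0, "ay": 0, "az": 0, "hand": 1},
    {"tx": 36, "ty": -6.2, "tz": 6, "ax": 0, "ay": 0, "az": 0, "hand": 1},
    {"tx": 36, "ty": -6.2, "tz": 10.4, "ax": 0, "ay": 0, "az": 0, "hand": 1},
    {"tx": 36, "ty": -6.2, "tz": 10.4, "ax": 0, "ay": 0, "az": 0, "hand": 1},
  ],
)

```text
t: 15.1
eef_pos: [712.3, -3.3, 41.2]
tcp_rot: [-3.131, -0.225, 0.019]
wrist_force: [-1.0, -0.2, -1.4]
grip_width: -0.003
grasp_force: 0.0
```

```bash
python3 -c "
from fit import *
rows((115,58,46),(93,55,46))"
```

```text
t 15.1 fix pos [128.7  60.7  41.2] F fix [-1.  -0.  -1.4] turn [-0.17  0.7  -0.08] grip -0.0
(115, 58, 46) [-1.37  0.27 -0.46]
(93, 55, 46) [-3.57  0.57 -0.44]
```

servo_tool(
  motion=[
    {"tx": -0.5, "ty": 0.1, "tz": 0, "ax": 0, "ay": 0, "az": 0, "hand": 1},
    {"tx": -1.0, "ty": 0.2, "tz": 0, "ax": 0, "ay": 0, "az": 0, "hand": 1},
    {"tx": -1.5, "ty": 0.3, "tz": 0, "ax": 0, "ay": 0, "az": 0, "hand": 1},
    {"tx": -2.0, "ty": 0.3, "tz": 0, "ax": 0, "ay": 0, "az": 0, "hand": 1},
    {"tx": -2.4, "ty": 0.4, "tz": 0, "ax": 0, "ay": 0, "az": 0, "hand": 1},
    {"tx": -2.8, "ty": 0.5, "tz": 0, "ax": 0, "ay": 0, "az": 0, "hand": 1},
  ],
)

```text
t: 15.7
eef_pos: [692.4, -11.9, 48.3]
tcp_rot: [-3.133, -0.227, -0.003]
wrist_force: [0.5, 0.4, -0.3]
grip_width: 0.002
grasp_force: 0.6
```

servo_tool(
  motion=[
    {"tx": -0.3, "ty": 0, "tz": 0, "ax": 0, "ay": 0, "az": 0, "hand": 1},
    {"tx": -0.6, "ty": 0, "tz": 0, "ax": 0, "ay": 0, "az": 0, "hand": 1},
    {"tx": -0.9, "ty": 0.1, "tz": 0, "ax": 0, "ay": 0, "az": 0, "hand": 1},
    {"tx": -1.2, "ty": 0.1, "tz": 0, "ax": 0, "ay": 0, "az": 0, "hand": 1},
    {"tx": -1.5, "ty": 0.1, "tz": 0, "ax": 0, "ay": 0, "az": 0, "hand": 1},
    {"tx": -1.5, "ty": 0.1, "tz": 0, "ax": 0, "ay": 0, "az": 0, "hand": 1},
  ],
)

```text
t: 16.3
eef_pos: [677.0, -15.2, 47.3]
tcp_rot: [-3.133, -0.226, 0.0]
wrist_force: [1.6, -0.3, 1.3]
grip_width: 0.004
grasp_force: 0.8
```

```bash
python3 look.py g|head -1;python3 -c "
from fit import *
rows((93,80,46),(68,80,46),(68,65,46),(68,41,46))"
```

```text
t 16.3 fix pos [92.  53.9 47.3] F fix [ 1.5 -0.5  1.3] turn [-0.01  0.   -0.02] grip 0.0
t 16.9 fix pos [92.  54.2 47.1] F fix [0.7 0.5 0.6] turn [-0.03  0.03 -0.01] grip 0.0
(93, 80, 46) [ 0.1  -2.58  0.11]
(68, 80, 46) [-2.4  -2.58  0.11]
(68, 65, 46) [-2.4  -1.08  0.11]
(68, 41, 46) [-2.4   1.32  0.11]
```

View pics/gs.png

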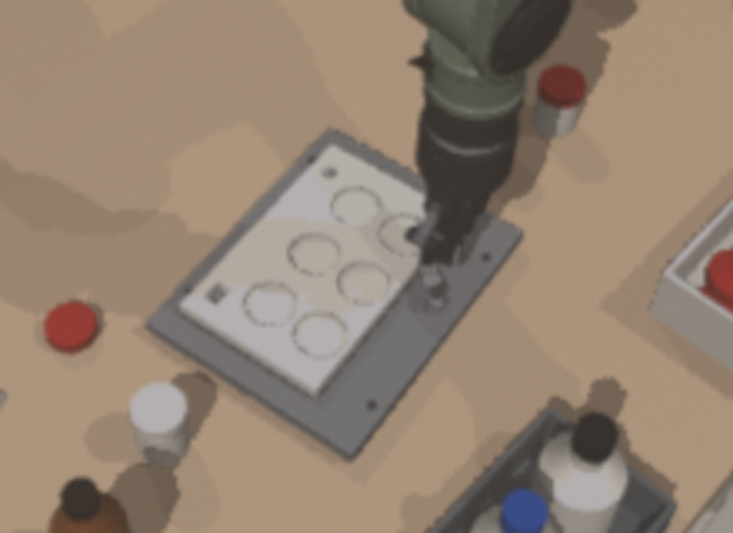

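The stud, at about (412,232), has swung ahead of the fingers and the plate is undisturbed. Now I'll push it from the left side.

servo_tool(
  motion=[
    {"tx": 0.3, "ty": -1, "tz": 0, "ax": 0, "ay": 0, "az": 0, "hand": 1},
    {"tx": 0.1, "ty": -2.6, "tz": 0, "ax": 0, "ay": 0, "az": 0, "hand": 1},
    {"tx": 0.1, "ty": -2.6, "tz": 0, "ax": 0, "ay": 0, "az": 0, "hand": 1},
    {"tx": -1.2, "ty": -2.6, "tz": 0, "ax": 0, "ay": 0, "az": 0, "hand": 1},
    {"tx": -2.4, "ty": -2.6, "tz": 0, "ax": 0, "ay": 0, "az": 0, "hand": 1},
    {"tx": -2.4, "ty": -2.6, "tz": 0, "ax": 0, "ay": 0, "az": 0, "hand": 1},
    {"tx": -2.4, "ty": -1.6, "tz": 0, "ax": 0, "ay": 0, "az": 0, "hand": 1},
    {"tx": -2.4, "ty": -1.0, "tz": 0, "ax": 0, "ay": 0, "az": 0, "hand": 1},
    {"tx": -2.4, "ty": -0.6, "tz": 0, "ax": 0, "ay": 0, "az": 0, "hand": 1},
    {"tx": -2.4, "ty": -0.2, "tz": 0, "ax": 0, "ay": 0, "az": 0, "hand": 1},
    {"tx": -2.4, "ty": 0.2, "tz": 0, "ax": 0, "ay": 0, "az": 0, "hand": 1},
    {"tx": -2.4, "ty": 0.5, "tz": 0, "ax": 0, "ay": 0, "az": 0, "hand": 1},
    {"tx": -2.4, "ty": 0.8, "tz": 0, "ax": 0, "ay": 0, "az": 0, "hand": 1},
    {"tx": -2.4, "ty": 1.0, "tz": 0, "ax": 0, "ay": 0, "az": 0, "hand": 1},
    {"tx": -2.4, "ty": 1.2, "tz": 0, "ax": 0, "ay": 0, "az": 0, "hand": 1},
  ],
)

```text
t: 18.4
eef_pos: [655.8, -31.1, 47.3]
tcp_rot: [3.133, 0.226, 0.001]
wrist_force: [-0.8, 1.0, 1.4]
grip_width: 0.003
grasp_force: 0.6
```

servo_tool(
  motion=[
    {"tx": 0, "ty": 0.1, "tz": 0, "ax": 0, "ay": 0, "az": 0, "hand": 1},
    {"tx": 0, "ty": 0.2, "tz": 0, "ax": 0, "ay": 0, "az": 0, "hand": 1},
    {"tx": 0, "ty": 0.2, "tz": 0, "ax": 0, "ay": 0, "az": 0, "hand": 1},
  ],
)

```text
t: 18.7
eef_pos: [655.7, -32.4, 47.3]
tcp_rot: [-3.133, -0.227, -0.0]
wrist_force: [-0.2, 1.1, -0.3]
grip_width: 0.004
grasp_force: 0.9
```

```bash
python3 -c "
from fit import *
rows((68,41,46))"
```

```text
t 18.7 fix pos [68.4 40.  47.3] F fix [-0.1  1.1 -0.3] turn [-0.03 -0.02 -0.01] grip 0.0
(68, 41, 46) [-0.04 -0.1   0.13]
```

servo_tool(
  motion=[
    {"tx": 0, "ty": -1.5, "tz": 0, "ax": 0, "ay": 0, "az": 0, "hand": 1},
    {"tx": 0, "ty": -3.5, "tz": 0, "ax": 0, "ay": 0, "az": 0, "hand": 1},
    {"tx": 0, "ty": -3.5, "tz": -5, "ax": 0, "ay": 0, "az": 0, "hand": 1},
    {"tx": -5, "ty": -4, "tz": -10, "ax": 0, "ay": 0, "az": 0, "hand": 1},
    {"tx": -10, "ty": -4, "tz": -12, "ax": 0, "ay": 0, "az": 0, "hand": 1},
    {"tx": -15, "ty": -4, "tz": -12, "ax": 0, "ay": 0, "az": 0, "hand": 1},
    {"tx": -20, "ty": -4, "tz": -12, "ax": 0, "ay": 0, "az": 0, "hand": 1},
    {"tx": -25, "ty": -4, "tz": -12, "ax": 0, "ay": 0, "az": 0, "hand": 1},
    {"tx": -28, "ty": -4, "tz": -12, "ax": 0, "ay": 0, "az": 0, "hand": 1},
    {"tx": -28, "ty": -4, "tz": -12, "ax": 0, "ay": 0, "az": 0, "hand": 1},
  ],
)

```text
t: 19.7
eef_pos: [364.7, -30.9, 166.1]
tcp_rot: [-3.132, -0.226, 0.01]
wrist_force: [-0.0, -0.9, 0.5]
grip_width: -0.0
grasp_force: 0.0
```

```bash
python3 look.py k|head -1
```

```text
t 19.7 fix pos [-219.3   83.4  166.1] F fix [-0.2 -0.9  0.5] turn [-0.13  0.37 -0.02] grip -0.0
```

View pics/kt.png

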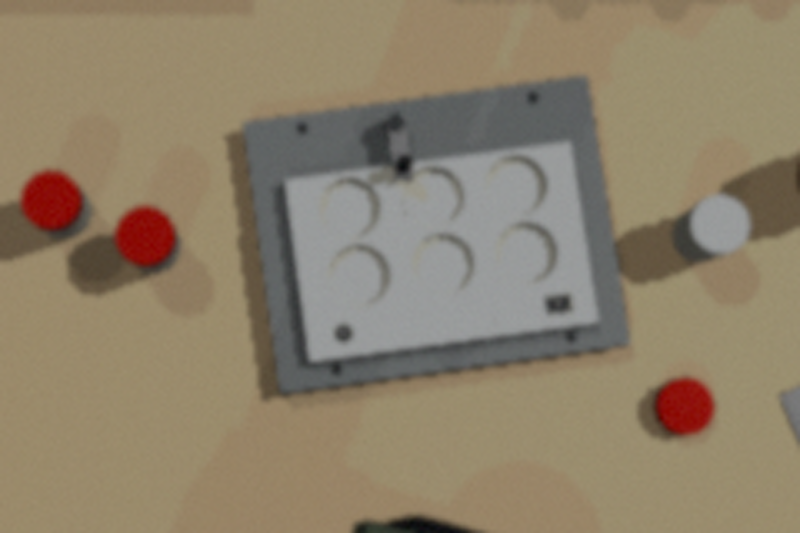

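The arm lies square over the plate's far edge: pivot (397,122), stud (402,163), about 1.55 rad. The plate corners have not moved. Handing in.

```bash
python3 -c "
from h import *
print(order.finish_job())"
```

```text
the job is handed in; nothing more can be done
None
```

I slid the nest plate flat onto both pins, swung the clip to about 1.55 rad over its far edge, and handed the job in at about 20 s; the last picture showed both in place, but no verdict was returned.

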